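# Put the finished casts away, keep the denture out

### The arm

A 6-joint arm with a two-finger parallel gripper is mounted at the origin on the work surface; the furniture and walls round the work are solid. World frame = base frame: x ahead of the robot, y to its left, z up, the work surface at z = 0. Lengths are in m, angles in rad, forces in N, time in s.
With the tool pointing down it reaches from about 0.3 to 0.85 m from the base axis. Payload 4.2 kg.
Tool frame: the origin (TCP) lies at the centre of the arm's flange, where the gripper is bolted on; the fingertips stand 191 mm ahead of it and the grasp point (between the pads) lies 172 mm ahead of it (manip.hold_point_z is the distance from the TCP to the grasp point, in m); z points along the fingers, y is the line along which they close (so a half turn about z gives the same grasp; the last joint's range is limited). The gripper opens to 91 mm and grips with 3 to 60 N. Pads are 32 mm wide; open, the fingers measure 118 mm over their backs; the gripper's body (76 mm by 178 mm) begins 60 mm behind the grasp point.
Start: joints at [-1.145, 0.32, 1.565, -0, 1.257, -0.02], TCP at [0.248, -0.519, 0.405] pointing down, gripper open.
Joint ranges: [-3.11, 3.11], [-0.84, 2.01], [0.21, 2.61], [-1.34, 4.49], [0.05, 2.63], [-2.56, 2.56]. Speed limits (rad/s): [2.57, 2.57, 3.14, 3.14, 3.14, 3.14].

### API

Orientations are given as a rotation vector (axis times angle).
In Python, from rig import manip gives the robot as it stands.
- The arm moves only by the tool drive_tool, never from a script. Its argument "targets" is a list that holds one entry, the list of rows, each a list of 7 numbers: the shift along the tool's x, y, z in mm, then the turn, a rotation vector about the tool's x, y, z in degrees, then the opening, from -1 (shut) to 1 (fully open). In form: [[[tx, ty, tz, wx, wy, wz, fingers], ...]]. A call has 1 to 8 rows; each row is the pose to reach, as a shift and turn from the pose commanded when the call began, along the tool's axes at that moment; what a row does not reach only later rows make up. A row lasts 1/8 s, in which the tool goes at most 62.5 mm and 10.7 degrees, less where a joint would pass 70% of its speed; a pose out of reach is approached as far as the arm can. A call with a gripper value outside its range is refused whole. The fingers move at their own pace and stop on an object; "grip_force" is the grip in N (left out, the last holds). Time passes only in rows, so rows that repeat a pose let the fingers close. It gives the time, the measured TCP pose, the force, the opening and the grip force at its end, in the units of the state.
- manip.get_obs(): the state, without advancing time (a new reading comes with each control period).
- manip.grab_frame(name): name is "scene" or "top"; returns a dict with "pixels" (480x640x3 uint8, red, green, blue), "fx", "fy", "cx", "cy" (pixels), "dist_coeffs" ([k1, k2, p1, p2, k3] as OpenCV has them; the pictures are not rectified), "world_from_camera" (4x4, takes a point from camera to world coordinates). Camera axes: x right, y up, looking along -z (the intrinsics and any distortion apply to the point x, -y, -z); pixel columns grow to the right and rows downward; lengths in m; the calibration is good to about 2 mm. A picture is of the moment at which its call begins. There is no depth.
- manip.close_job(): hands the job in; it is judged then, once.
The state is a dict: "time_s": time; "joints": joint angles; "joint_vel": joint speeds; "effort": joint torques, N m; "ee_pos": TCP position; "tcp_rot": TCP orientation; "contact_force": force on the tool from outside, world axes, zero at the start; "ft_torque": the same for the moment, N m; "gripper_width": opening from 0.0 (shut) to 1.0 (fully open); "grasp_force": force on a finger pad.
Only numpy, scipy, OpenCV 4.12 (cv2) and the standard library are available. Lean on these libraries where they do the work, as an engineer would, in place of code of your own. Each camera call takes 0.05 s, during which the arm holds its last target. There are 200 camera calls.

### The job

The yellow cast and the white cast are finished for today: push the drawers they stand in fully home, gently, with the fingertips against the outside of the drawer fronts. The pink denture is still being worked on, so leave its drawer open just as it stands. Do not reach into a drawer, pinch a front or touch the dental pieces, keep every piece standing in its drawer, and leave the other things on the bench where they are.

Things in the scene. Friction and masses are not known exactly. Their poses are not given: they have to be found in the camera images.
- cabinet: low grey three-drawer bench cabinet, fixed to the bench, 140 deep (x) x 320 wide (y) x 66 mm high; origin under its centre on the bench; its front looks along its own -x (towards the robot), its own y runs to the robot's left. The carcass front plane is at x = -70 mm in its frame; three drawers side by side at y = +104 (left), 0 (middle), -104 mm (right) slide out along -x
- drawer_left (a joint): left drawer: how far it stands open, m; 0 = fully home (outer face of its front at x = -78 mm of the cabinet), at most 0.115. Sliding friction about 1.5 N plus light damping, no spring; a hard stop at 0; the drawer stays where it is left
- front_left (a point): centre of the outer face of the left drawer's white front panel (100 wide x 54 high x 8 mm thick, from 7 to 61 mm above the bench; the face looks along the cabinet's -x; flat, its black pull recess and card frame are flush). This point is 34 mm above the bench. Behind it the drawer has 30 mm side walls and a blue foam lining on its floor (top 16 mm above the bench) and on the back of the front panel, which only a finger inside the drawer can touch
- drawer_middle (a joint): middle drawer: how far it stands open, m; 0 = fully home (outer face of its front at x = -78 mm of the cabinet), at most 0.115. Sliding friction about 1.5 N plus light damping, no spring; a hard stop at 0; the drawer stays where it is left
- front_middle (a point): centre of the outer face of the middle drawer's white front panel (100 wide x 54 high x 8 mm thick, from 7 to 61 mm above the bench; the face looks along the cabinet's -x; flat, its black pull recess and card frame are flush). This point is 34 mm above the bench. Behind it the drawer has 30 mm side walls and a blue foam lining on its floor (top 16 mm above the bench) and on the back of the front panel, which only a finger inside the drawer can touch
- drawer_right (a joint): right drawer: how far it stands open, m; 0 = fully home (outer face of its front at x = -78 mm of the cabinet), at most 0.115. Sliding friction about 1.5 N plus light damping, no spring; a hard stop at 0; the drawer stays where it is left
- front_right (a point): centre of the outer face of the right drawer's white front panel (100 wide x 54 high x 8 mm thick, from 7 to 61 mm above the bench; the face looks along the cabinet's -x; flat, its black pull recess and card frame are flush). This point is 34 mm above the bench. Behind it the drawer has 30 mm side walls and a blue foam lining on its floor (top 16 mm above the bench) and on the back of the front panel, which only a finger inside the drawer can touch
- cast_yellow: yellow stone dental cast with teeth, 44 x 48 x 28 mm; stands loose in one of the three drawers (one piece a drawer, any order) and rides with it; origin at the centre of its underside. The drawer it is in follows from its y in the cabinet's frame
- cast_white: white plaster dental cast with teeth, 51 x 58 x 31 mm; stands loose in one of the three drawers (one piece a drawer, any order) and rides with it; origin at the centre of its underside. The drawer it is in follows from its y in the cabinet's frame
- denture_pink: pink denture base with teeth, 44 x 52 x 23 mm; stands loose in one of the three drawers (one piece a drawer, any order) and rides with it; origin at the centre of its underside. The drawer it is in follows from its y in the cabinet's frame
- jar: bystander: clear jar with white lid, 58 mm across, 42 mm high; origin at the centre of its underside, on the bench
- dropper: bystander: white dropper bottle, 26 mm across, 58 mm high; origin at the centre of its underside, on the bench
- mixing_cup: bystander: white mixing cup, 55 mm across, 50 mm high; origin at the centre of its underside, on the bench
- pliers: bystander: small steel pliers lying flat, 97 x 32 x 8 mm, long axis its own y; origin at the centre of its underside, on the bench

How it is judged:
At the end, for the whole second after the job is handed in: Both drawers holding the yellow and the white cast are within 4 mm of fully home and at rest; the front of the drawer holding the pink denture is within 10 mm of where it began; all three pieces still stand upright (within 0.2 rad) on the floor of a drawer (((y of denture_pink in the frame of cabinet above 0.052 m and distance of front_left from where it was at the start of the episode below 0.01 m) or (not (y of denture_pink in the frame of cabinet above 0.052 m) and value of joint drawer_left below 0.004 m)) and velocity of joint drawer_left between -0.005 and 0.005 m/s and ((y of denture_pink in the frame of cabinet between -0.052 and 0.052 m and distance of front_middle from where it was at the start of the episode below 0.01 m) or (not (y of denture_pink in the frame of cabinet between -0.052 and 0.052 m) and value of joint drawer_middle below 0.004 m)) and velocity of joint drawer_middle between -0.005 and 0.005 m/s and ((y of denture_pink in the frame of cabinet below -0.052 m and distance of front_right from where it was at the start of the episode below 0.01 m) or (not (y of denture_pink in the frame of cabinet below -0.052 m) and value of joint drawer_right below 0.004 m)) and velocity of joint drawer_right between -0.005 and 0.005 m/s and z of cast_yellow in the frame of cabinet between 0.01 and 0.025 m and angle between each of cast_yellow, cast_white, denture_pink's own z axis and vertical below 0.2 rad and z of cast_white in the frame of cabinet between 0.01 and 0.025 m and z of denture_pink in the frame of cabinet between 0.01 and 0.025 m); the robot touches nothing.
It fails at once if a finger touched a dental piece (contact force between the fingers and cast_yellow above 0.3 N or contact force between the fingers and cast_white above 0.3 N or contact force between the fingers and denture_pink above 0.3 N).
It fails at once if a dental piece was lifted or thrown out of its drawer (z of any of cast_yellow, cast_white, denture_pink in the frame of cabinet above 0.035 m).
It fails at once if a finger reached inside a drawer or pinched its front (contact force between the fingers and drawer_left_c5 above 0.3 N or contact force between the fingers and drawer_left_c6 above 0.3 N or contact force between the fingers and drawer_middle_c5 above 0.3 N or contact force between the fingers and drawer_middle_c6 above 0.3 N or contact force between the fingers and drawer_right_c5 above 0.3 N or contact force between the fingers and drawer_right_c6 above 0.3 N).
It fails at once if a drawer was slammed (faster than 0.4 m/s) (velocity of joint any of drawer_left, drawer_middle, drawer_right below -0.4 m/s).
It fails at once if a bystander was moved more than 20 mm (distance of any of jar, dropper, mixing_cup, pliers from where it was at the start of the episode above 0.02 m).
It also fails if it takes over 42 s, if anything falls off the work surface, if the arm or the gripper's body presses on something with over 40 N, if the wrist force passes 120 N, or if a joint passes its speed limit or range.

## Working session

There is one attempt and no reset: what is moved stays moved. The work goes in short steps, Python scripts to look and compute and a tool call to move; the robot and the scene stay as the last step left them, time stands still between calls to the robot, and variables do not carry over. Pictures are saved under pics/ and viewed, at most 10 in all, crops included, and the job is handed in when it is done.

Besides the shell and the picture viewer there is one more tool, called after "Request:" as name(argument=value, ...), one argument or row to a line, values as JSON. drive_tool: Moves the arm, as the interface text tells. Its arguments: {"type":"object","properties":{"targets":{"type":"array"},"grip_force":{"type":"number"}},"required":["targets"]}

```bash
mkdir -p pics
cat > h.py <<'E'
import numpy as np, cv2
from rig import manip
def grab(n,f):
    d=manip.grab_frame(n); cv2.imwrite(f,cv2.cvtColor(d['pixels'],cv2.COLOR_RGB2BGR)); return d
def ray(d,px):
    K=np.array([[d['fx'],0,d['cx']],[0,d['fy'],d['cy']],[0,0,1.]])
    u=cv2.undistortPoints(np.array(px,float).reshape(-1,1,2),K,np.array(d['dist_coeffs'],float))[:,0]
    T=np.array(d['world_from_camera']); r=np.c_[u[:,0],-u[:,1],-np.ones(len(u))]@T[:3,:3].T
    return T[:3,3],r
def at_z(d,px,z):
    o,r=ray(d,px); return o+r*((z-o[2])/r[:,2])[:,None]
E
python3 - <<'E'
from h import *
import pickle
D={n:grab(n,f'pics/{n}0.png') for n in('scene','top')}
pickle.dump(D,open('d0.pkl','wb'))
for n in D: print(n,np.round(D[n]['world_from_camera'],3).tolist())
o=manip.get_obs(); print({k:np.round(v,3).tolist() for k,v in o.items()})
E
```

```text
scene [[-0.473, 0.642, -0.603, -0.38], [-0.881, -0.357, 0.311, 0.36], [-0.015, 0.678, 0.735, 1.144], [0.0, 0.0, 0.0, 1.0]]
top [[0.028, 0.98, -0.199, 0.273], [-1.0, 0.025, -0.016, -0.124], [-0.011, 0.199, 0.98, 1.192], [0.0, 0.0, 0.0, 1.0]]
{'time_s': 0.1, 'joints': [-1.145, 0.32, 1.565, -0.0, 1.257, -0.02], 'joint_vel': [-0.0, -0.002, -0.003, 0.001, -0.001, -0.0], 'effort': [0.0, -41.333, -23.251, 0.073, 0.042, -0.0], 'ee_pos': [0.248, -0.519, 0.404], 'tcp_rot': [-3.062, -0.694, 0.001], 'contact_force': [0.011, 0.001, -1.062], 'ft_torque': [0.01, -0.008, 0.035], 'grasp_force': 0.0, 'gripper_width': 1.002}
```

View pics/scene0.png

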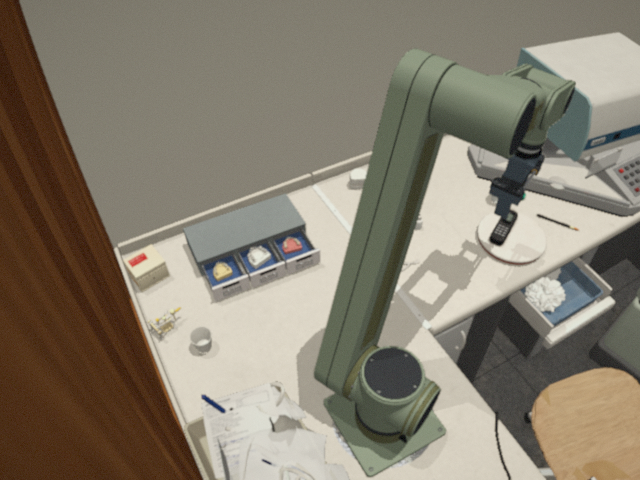

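View pics/top0.png

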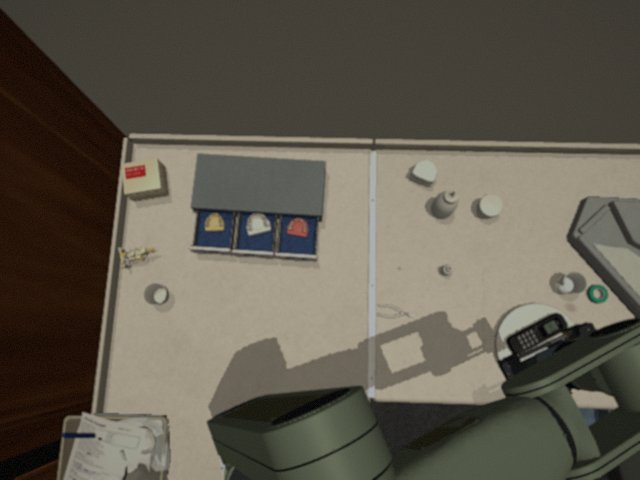

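The pictures show yellow in the left drawer (top 214,222), white in the middle (258,224) and pink on the right (298,228). The front edges are at about row 250-258. I'll zoom in to measure.

Run:
```python
from h import *
a=cv2.imread('pics/top0.png')[140:280,180:340]; cv2.imwrite('pics/topz.png',cv2.resize(a,None,fx=5,fy=4.28*5/4.28*0.85,interpolation=cv2.INTER_CUBIC))
a=cv2.imread('pics/scene0.png')[190:310,175:335]; cv2.imwrite('pics/scz.png',cv2.resize(a,None,fx=5,fy=5,interpolation=cv2.INTER_CUBIC))
```

```text
(no output)
```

View pics/topz.png

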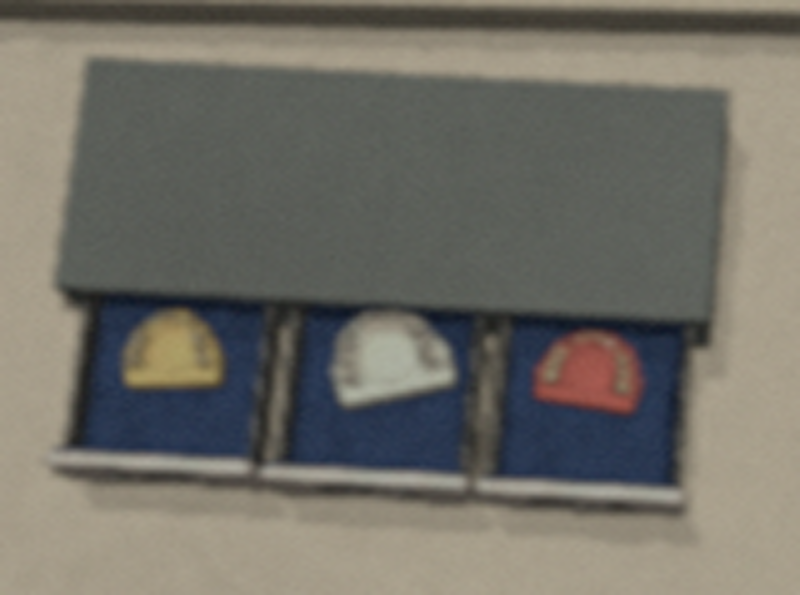

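View pics/scz.png

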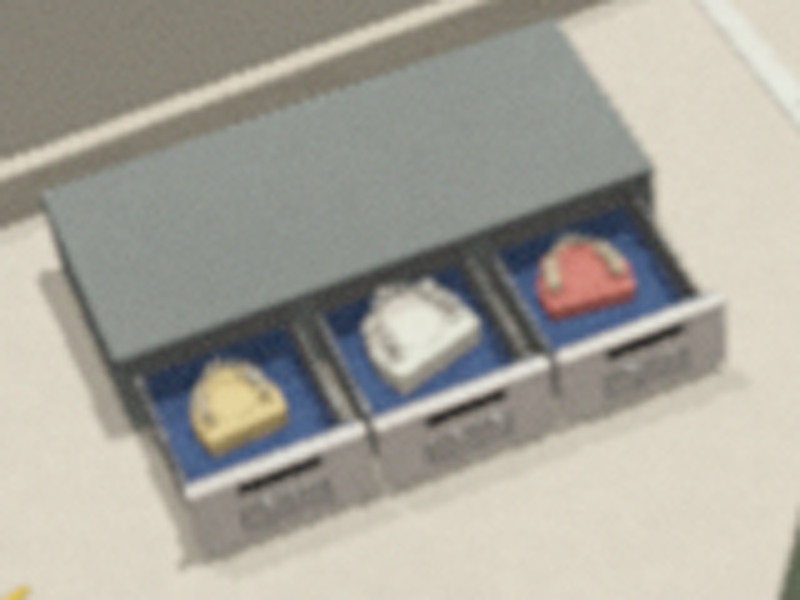

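Top crop: front outer top edges run left (52,468)-(253,474), middle (260,479)-(467,490) and right (476,494)-(684,505). Carcass top corners are at (88,58), (727,90), (708,322) and (57,290). The scene crop agrees on which piece is in which drawer.

Run:
```python
from h import *
import pickle
D=pickle.load(open('d0.pkl','rb'))
def t(p): return np.array(p)/[5,4.25]+[180,140]-0.4
def s(p): return np.array(p)/5+[175,190]-0.4
c=at_z(D['top'],t([[88,58],[727,90],[708,322],[57,290]]),.066); print(c.round(4))
cs=at_z(D['scene'],s([[42,192],[552,24],[653,172],[115,362]]),.066); print('scene',cs.round(4))
f=at_z(D['top'],t([[52,468],[253,474],[260,479],[467,490],[476,494],[684,505]]),.061); print(f.round(4))
fs=at_z(D['scene'],s([[190,496],[366,428],[378,426],[546,362],[557,361],[722,304]]),.061); print('scene',fs.round(4))
for n,q in(('top',c),('scene',cs)):
    ff=f if n=='top' else fs
    y=(q[0]+q[3]-q[1]-q[2])[:2]; yaw=np.arctan2(-y[0],y[1]); ctr=q.mean(0)[:2]
    R=np.array([[np.cos(yaw),-np.sin(yaw)],[np.sin(yaw),np.cos(yaw)]])
    print(n,np.degrees(yaw),ctr,'local c',((q[:,:2]-ctr)@R).round(4).tolist(),'f',((ff[:,:2]-ctr)@R).round(4).tolist())
```

```text
[[ 0.7202  0.2086  0.066 ]
 [ 0.7081 -0.1088  0.066 ]
 [ 0.5689 -0.1032  0.066 ]
 [ 0.5799  0.2128  0.066 ]]
scene [[ 0.7159  0.209   0.066 ]
 [ 0.6988 -0.1038  0.066 ]
 [ 0.5615 -0.0995  0.066 ]
 [ 0.5765  0.2152  0.066 ]]
[[ 0.4776  0.2082  0.061 ]
 [ 0.4767  0.1118  0.061 ]
 [ 0.4739  0.1083  0.061 ]
 [ 0.4701  0.0091  0.061 ]
 [ 0.468   0.0047  0.061 ]
 [ 0.4643 -0.0946  0.061 ]]
scene [[ 0.4774  0.2113  0.061 ]
 [ 0.4747  0.1141  0.061 ]
 [ 0.4729  0.1081  0.061 ]
 [ 0.4697  0.0125  0.061 ]
 [ 0.4675  0.0071  0.061 ]
 [ 0.4604 -0.0882  0.061 ]]
top -2.0950636695659535 [0.64427081 0.05234703] local c [[0.0702, 0.159], [0.0696, -0.1587], [-0.0696, -0.1582], [-0.0702, 0.158]] f [[-0.1722, 0.1497], [-0.1697, 0.0533], [-0.1723, 0.0497], [-0.1724, -0.0496], [-0.1744, -0.0541], [-0.1745, -0.1535]]
scene -2.9317310309117017 [0.63818693 0.05521206] local c [[0.0698, 0.1575], [0.0686, -0.1557], [-0.0686, -0.1584], [-0.0698, 0.1566]] f [[-0.1686, 0.1477], [-0.1663, 0.0504], [-0.1677, 0.0443], [-0.1661, -0.0513], [-0.168, -0.0568], [-0.1702, -0.1523]]
```

```bash
cat >> h.py <<'E'
from scipy.spatial.transform import Rotation as Ro
YAW=np.radians(-2.3); C=np.array([.642,.0535])
def loc(x,y): return C+np.array([[np.cos(YAW),-np.sin(YAW)],[np.sin(YAW),np.cos(YAW)]])@[x,y]
def to(x,y,z):
    "shift(mm)/turn(deg) in tool axes to cabinet-frame TCP x,y, world z, tool down with x along cabinet x"
    o=manip.get_obs(); R=Ro.from_rotvec(o['tcp_rot']); G=Ro.from_euler('z',YAW)*Ro.from_euler('x',np.pi)
    d=R.inv().apply(np.r_[loc(x,y),z]-o['ee_pos'])*1000
    print('t',round(float(o['time_s']),2),d.round(1),np.degrees((R.inv()*G).as_rotvec()).round(2))
E
python3 - <<'E'
from h import *
import pickle
d=pickle.load(open('d0.pkl','rb'))['top']
print(at_z(d,[[158,298],[130,258],[393,310],[446,270]],0.0).round(3))
print(loc(-.171,.104),loc(-.24,.104)); to(-.24,.104,.36)
E
```

```text
[[ 0.366  0.295  0.   ]
 [ 0.464  0.375  0.   ]
 [ 0.351 -0.284  0.   ]
 [ 0.454 -0.416  0.   ]]
[0.47531146 0.16427875] [0.40636705 0.16704785]
t 0.1 [ 438.7 -550.3   44.9] [-8.000e-02  2.000e-02  2.784e+01]
```

Request:
drive_tool(
  targets=[
    [[37,-46,4,0,0,3,-1],[73,-92,8,0,0,5,-1],[110,-138,12,0,0,8,-1],[146,-184,15,0,0,11,-1],[183,-230,19,0,0,14,-1],[219,-275,23,0,0,16,-1],[256,-321,27,0,0,19,-1],[290,-365,30,0,0,21,-1]],
  ],
)

```text
time_s: 1.1
ee_pos: [0.3521, -0.0626, 0.3746]
tcp_rot: [3.139, 0.122, 0.001]
contact_force: [1.5, 0.1, -0.5]
gripper_width: 0.155
grasp_force: 0.0
```

```bash
python3 -c "
from h import *
to(-.24,.104,.36);o=manip.get_obs();print(o['ee_pos'],o['gripper_width'])"
```

```text
t 1.1 [  72.  -224.7   14.6] [ 0.01 -0.03  6.76]
[ 0.35205298 -0.06256192  0.37459822] 0.15512505057845632
```

Request:
drive_tool(
  targets=[
    [[18,-56,4,0,0,2,-1],[36,-112,7,0,0,4,-1],[54,-168,11,0,0,6,-1],[72,-225,15,0,0,6.8,-1],[72,-225,60,0,0,6.8,-1],[72,-225,110,0,0,6.8,-1],[72,-225,148,0,0,6.8,-1],[72,-225,148,0,0,6.8,-1]],
  ],
)

```text
time_s: 2.1
ee_pos: [0.405, 0.1652, 0.2246]
tcp_rot: [3.138, -0.062, -0.01]
contact_force: [0.4, 0.1, 0.2]
gripper_width: 0.006
grasp_force: 0.0
```

```bash
python3 -c "
from h import *
to(-.24,.104,.226);o=manip.get_obs();print(o['gripper_width'],o['contact_force'])
grab('scene','pics/s1.png');a=cv2.imread('pics/s1.png')[170:370,140:400];cv2.imwrite('pics/s1z.png',cv2.resize(a,None,fx=3,fy=3))"
```

```text
t 2.1 [ 1.2 -1.9 -1.4] [0.17 0.38 0.05]
0.006461769185301164 [0.37295487 0.11372657 0.2198011 ]
```

View pics/s1z.png

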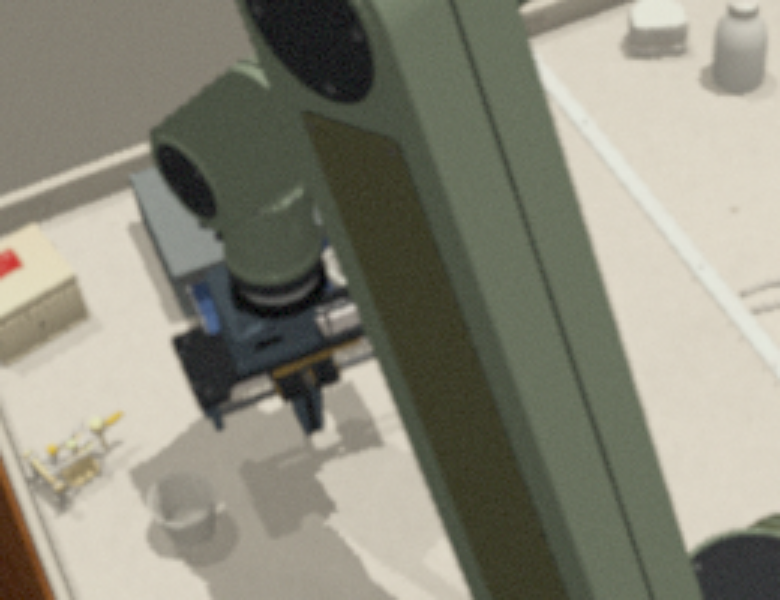

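The picture shows the closed fingers in front of the left drawer (crop 315,425), clear of the cup (185,510). Next I'll approach and push.

Request:
drive_tool(
  targets=[
    [[15,0,0,0,0,0,-1],[30,0,0,0,0,0,-1],[37,0,0,0,0,0,-1],[43,0,0,0,0,0,-1],[48,0,0,0,0,0,-1],[53,0,0,0,0,0,-1],[58,0,0,0,0,0,-1],[64,0,0,0,0,0,-1]],
  ],
)

```text
time_s: 3.15
ee_pos: [0.47, 0.163, 0.2266]
tcp_rot: [3.141, -0.062, -0.002]
contact_force: [-1.9, 0.1, 0.6]
gripper_width: 0.002
grasp_force: 0.9
```

```bash
python3 -c "
from h import *
to(-.094,.104,.226)"
```

```text
t 3.15 [82.3 -1.4  0.5] [0.02 0.08 0.05]
```

Request:
drive_tool(
  targets=[
    [[7,0,0,0,0,0,-1],[15,0,0,0,0,0,-1],[23,0,0,0,0,0,-1],[31,0,0,0,0,0,-1],[39,-1,0,0,0,0,-1],[47,-1,0,0,0,0,-1],[55,-1,0,0,0,0,-1],[63,-1,0,0,0,0,-1]],
  ],
)

```text
time_s: 4.15
ee_pos: [0.5336, 0.1614, 0.2266]
tcp_rot: [3.141, -0.062, -0.0]
contact_force: [-1.6, -2.1, -1.0]
gripper_width: 0.005
grasp_force: 0.9
```

Request:
drive_tool(
  targets=[
    [[4,0,0,0,0,0,-1],[7,0,0,0,0,0,-1],[10,0,0,0,0,0,-1],[12,0,0,0,0,0,-1],[14,0,0,0,0,0,-1]],
  ],
)

```text
time_s: 4.78
ee_pos: [0.5472, 0.161, 0.2267]
tcp_rot: [-3.141, 0.062, -0.0]
contact_force: [-2.1, -0.8, -0.7]
gripper_width: 0.005
grasp_force: 0.8
```

Expected end is near x≈0.552; I'll move on slowly until the force rises.

Request:
drive_tool(
  targets=[
    [[2,0,0,0,0,0,-1],[3,0,0,0,0,0,-1],[4,0,0,0,0,0,-1],[4,0,0,0,0,0,-1]],
  ],
)

```text
time_s: 5.28
ee_pos: [0.5512, 0.1609, 0.2267]
tcp_rot: [-3.141, 0.062, -0.001]
contact_force: [-1.4, 0.3, -0.8]
gripper_width: 0.009
grasp_force: 0.5
```

Request:
drive_tool(
  targets=[
    [[1,0,0,0,0,0,-1],[2,0,0,0,0,0,-1],[3,0,0,0,0,0,-1],[3,0,0,0,0,0,-1]],
  ],
)

```text
time_s: 5.78
ee_pos: [0.5539, 0.1608, 0.2268]
tcp_rot: [-3.141, 0.062, 0.001]
contact_force: [-3.4, 1.3, 0.7]
gripper_width: 0.006
grasp_force: 1.5
```

Request:
drive_tool(
  targets=[
    [[1,0,0,0,0,0,-1],[2,0,0,0,0,0,-1],[2,0,0,0,0,0,-1]],
  ],
)

```text
time_s: 6.15
ee_pos: [0.5547, 0.1608, 0.2268]
tcp_rot: [3.141, -0.062, -0.007]
contact_force: [-7.5, 1.1, 5.9]
gripper_width: 0.001
grasp_force: 4.0
```

Hard stop reached (−7.5 N, motion stalled). I'll back off 150 mm, then move 104 mm sideways to the middle drawer.

Request:
drive_tool(
  targets=[
    [[-10,0,0,0,0,0,-1],[-40,0,0,0,0,0,-1],[-80,0,0,0,0,0,-1],[-120,0,0,0,0,0,-1],[-150,0,0,0,0,0,-1],[-150,45,0,0,0,0,-1],[-150,90,0,0,0,0,-1],[-150,104,0,0,0,0,-1]],
  ],
)

```text
time_s: 7.15
ee_pos: [0.4021, 0.0612, 0.2271]
tcp_rot: [3.141, -0.065, 0.004]
contact_force: [-0.4, 0.1, -0.1]
gripper_width: 0.003
grasp_force: 0.0
```

```bash
python3 -c "
from h import *
to(-.094,.0,.226)
grab('top','pics/t2.png');a=cv2.imread('pics/t2.png')[140:320,170:350];cv2.imwrite('pics/t2z.png',cv2.resize(a,None,fx=3.3,fy=3.3))"
```

```text
t 7.15 [146.   -2.2   1.4] [ 0.   -0.13 -0.08]
```

View pics/t2z.png

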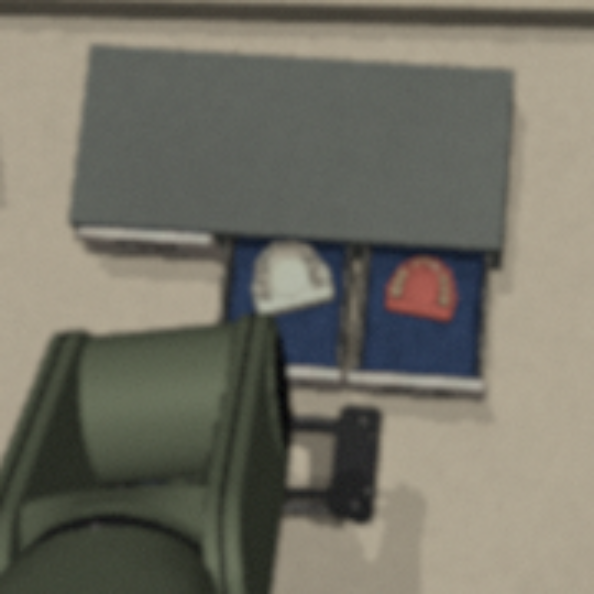

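The left drawer is closed flush (crop 145,235) with the other two unchanged. Now the middle drawer gets the same push.

Request:
drive_tool(
  targets=[
    [[15,0,0,0,0,0,-1],[30,0,0,0,0,0,-1],[37,-1,0,0,0,0,-1],[43,-1,0,0,0,0,-1],[48,-1,1,0,0,0,-1],[53,-1,1,0,0,0,-1],[58,-1,1,0,0,0,-1],[64,-1,1,0,0,0,-1]],
  ],
)

```text
time_s: 8.2
ee_pos: [0.4659, 0.0611, 0.2256]
tcp_rot: [-3.141, 0.062, 0.002]
contact_force: [-1.5, 1.0, -0.9]
gripper_width: 0.004
grasp_force: 0.9
```

Request:
drive_tool(
  targets=[
    [[7,0,0,0,0,0,-1],[15,0,0,0,0,0,-1],[23,0,0,0,0,0,-1],[31,0,0,0,0,0,-1],[39,0,0,0,0,0,-1],[47,0,0,0,0,0,-1],[55,0,0,0,0,0,-1],[63,0,0,0,0,0,-1]],
  ],
)

```text
time_s: 9.2
ee_pos: [0.5296, 0.0586, 0.2257]
tcp_rot: [3.141, -0.062, -0.0]
contact_force: [-1.2, 0.1, -1.4]
gripper_width: 0.002
grasp_force: 0.9
```

Request:
drive_tool(
  targets=[
    [[4,0,0,0,0,0,-1],[7,0,0,0,0,0,-1],[10,0,0,0,0,0,-1],[13,0,0,0,0,0,-1],[15,0,0,0,0,0,-1],[17,0,0,0,0,0,-1],[18,0,0,0,0,0,-1],[18,0,0,0,0,0,-1]],
  ],
)

```text
time_s: 10.2
ee_pos: [0.5472, 0.0579, 0.2258]
tcp_rot: [3.141, -0.062, 0.001]
contact_force: [-1.0, 0.6, 0.1]
gripper_width: 0.004
grasp_force: 0.4
```

Request:
drive_tool(
  targets=[
    [[1,0,0,0,0,0,-1],[2,0,0,0,0,0,-1],[3,0,0,0,0,0,-1],[4,0,0,0,0,0,-1],[4,0,0,0,0,0,-1]],
  ],
)

```text
time_s: 10.82
ee_pos: [0.5503, 0.0578, 0.2258]
tcp_rot: [3.141, -0.062, -0.004]
contact_force: [-4.9, -0.4, 3.3]
gripper_width: 0.004
grasp_force: 2.6
```

Request:
drive_tool(
  targets=[
    [[1,0,0,0,0,0,-1],[2,0,0,0,0,0,-1],[2,0,0,0,0,0,-1]],
  ],
)

```text
time_s: 11.2
ee_pos: [0.5511, 0.0578, 0.2258]
tcp_rot: [3.141, -0.062, -0.011]
contact_force: [-10.0, 0.9, 7.6]
gripper_width: 0.005
grasp_force: 4.8
```

At the stop. Backing off and rising; then a check.

Request:
drive_tool(
  targets=[
    [[-10,0,0,0,0,0,-1],[-50,0,0,0,0,0,-1],[-100,0,0,0,0,0,-1],[-150,0,0,0,0,0,-1],[-160,0,-50,0,0,0,-1],[-160,0,-100,0,0,0,-1],[-160,0,-150,0,0,0,-1],[-160,0,-150,0,0,0,-1]],
  ],
)

```text
time_s: 12.2
ee_pos: [0.3943, 0.0642, 0.3796]
tcp_rot: [-3.139, 0.062, -0.019]
contact_force: [1.4, -0.2, -0.9]
gripper_width: 0.003
grasp_force: 0.0
```

```bash
python3 -c "
from h import *
grab('top','pics/t3.png');a=cv2.imread('pics/t3.png')[140:320,170:350];cv2.imwrite('pics/t3z.png',cv2.resize(a,None,fx=3.3,fy=3.3))"
```

```text
(no output)
```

View pics/t3z.png

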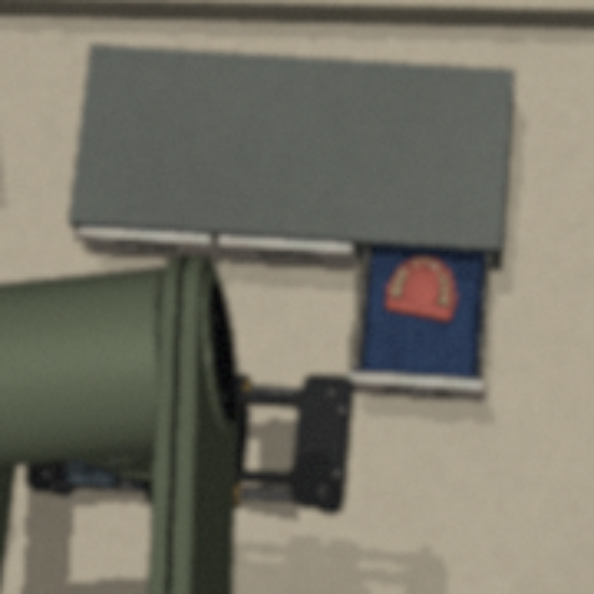

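The left and middle fronts are flush with the carcass (crop 145,237 and 285,245). The pink drawer has not moved (front at 420,383), and the arm is clear. Handing in.

```bash
python3 -c "
from rig import manip
print(manip.close_job())"
```

```text
the job is handed in; nothing more can be done
None
```

The yellow (left) and white (middle) cast drawers are pushed home to their stops, the pink denture's drawer stands open as it was, and the job is handed in at about 12 s; no verdict came back.

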